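Isolate, empty and re-energise the burn-in tilt tray

TASK

Empty the burn-in stand safely: turn the isolator's handle from on to off, then push the tray's lever over so that the tray tips and all three power modules slide into the bin beside it, push the lever back until the tray lies level, and turn the isolator on again. Only tip the tray while the isolator is off, and leave the low box with the round dial, the bin and the meter and screwdriver where they are.

Things in the scene. Friction and masses are not known exactly. Their poses are not given: they have to be found in the camera images.
- isolator: Isolator: fixed grey box 100 x 100 x 70 mm high with a one-sided black bar handle on top that turns about the box's vertical centre line. Origin: centre of the underside. At zero yaw its -x points to the robot. It and the look-alike dial box swap places from start to start.
- handle (a joint): Angle of the isolator handle, rad: 0 = on (bar points along the isolator's own -x), 1.571 = off (bar points along its own +y); it turns clockwise seen from above towards off. A sprung detent snaps it to the nearer end; about 0.25 Nm to carry it past the middle.
- handle_end (a point): A point on the handle's bar, 65 mm from the turning axis, 102 mm above the table, at mid height of the bar. The bar is 22 mm wide and 30 mm high (underside 87 mm, top 117 mm above the table; the box top is at 70 mm, its hub of 26 mm radius at 87 mm) and reaches from 80 mm on this side of the axis to 25 mm on the other.
- dimmer: Look-alike to leave alone: fixed grey box 100 x 100 x 40 mm high with a round black dial (68 mm across, top 66 mm above the table). Origin: centre of the underside.
- dial (a joint): Angle of the round dial, rad; 0 at the start; leave it.
- stand: Burn-in stand: fixed aluminium frame about 300 x 170 mm. Origin: on the table straight under the middle of the tray's tipping axle, which runs along the stand's x, 98 mm above the table. The tray lies on the -y side of the axle, the bin stands on the +y side. The two axle brackets reach 108 mm above the table.
- tray (a joint): Tip angle of the steel tray, rad: 0 = level, 0.96 = fully tipped towards the stand's +y (the tray's far edge goes up, the open lip stays on the axle). A stiff hinge: it stays where it is left. Tray 210 (stand's x) x 160 mm, walls 30 mm high on three sides, open at the lip.
- lever_end (a point): Centre of the end of the tray's lever: a rubber-sleeved bar, 21 mm thick (16 mm lower down), fixed to the tray, rising from the axle at the stand's x = -150 mm, 45 mm outside the tray's side. 110 mm from the axle. Tray level: it leans 0.48 rad from vertical to the stand's -y; fully tipped: 0.48 rad to +y. Upright, its top is 219 mm above the table. Takes 6 to 12 N.
- bin: Grey open bin 220 x 190 x 75 mm high, walls and floor 4 mm, loose on the table just beyond the tray's lip. Origin: centre of its underside; x along its 220 mm, y along its 190 mm, z up.
- meter: Orange and black handheld multimeter lying on its back, 85 x 170 x 36 mm, origin centre of the underside. Bystander.
- driver: Screwdriver lying on the table. Bystander.
- module0: The first of three identical power modules lying in the tray: 40 x 64 x 34 mm, black base with an aluminium finned heat sink, about 80 g. Origin: centre of the underside.
- module1: The second of three identical power modules lying in the tray: 40 x 64 x 34 mm, black base with an aluminium finned heat sink, about 80 g. Origin: centre of the underside.
- module2: The third of three identical power modules lying in the tray: 40 x 64 x 34 mm, black base with an aluminium finned heat sink, about 80 g. Origin: centre of the underside.

How it is judged (in metres and radians):
On the way, in this order (a step that is already met when the one before it is completed fails the run):
1. the isolator handle is turned fully to off (within 0.15 rad of its off end) with the tray still level (value of joint handle above 1.42 rad and value of joint tray below 0.07 rad), for 0.2 s.
2. with the isolator off, the tray is tipped by more than 0.6 rad and all three modules have slid into the bin (value of joint handle above 1.42 rad and value of joint tray above 0.6 rad and x of module0 in the frame of bin between -0.105 and 0.105 m and y of module0 in the frame of bin between -0.09 and 0.09 m and z of module0 in the frame of bin between -0.005 and 0.08 m and x of module1 in the frame of bin between -0.105 and 0.105 m and y of module1 in the frame of bin between -0.09 and 0.09 m and z of module1 in the frame of bin between -0.005 and 0.08 m and x of module2 in the frame of bin between -0.105 and 0.105 m and y of module2 in the frame of bin between -0.09 and 0.09 m and z of module2 in the frame of bin between -0.005 and 0.08 m), for 0.2 s.
3. the tray is back level (within 0.07 rad) with the isolator still off and the modules in the bin (all of step 1 and x of module0 in the frame of bin between -0.105 and 0.105 m and y of module0 in the frame of bin between -0.09 and 0.09 m and z of module0 in the frame of bin between -0.005 and 0.08 m and x of module1 in the frame of bin between -0.105 and 0.105 m and y of module1 in the frame of bin between -0.09 and 0.09 m and z of module1 in the frame of bin between -0.005 and 0.08 m and x of module2 in the frame of bin between -0.105 and 0.105 m and y of module2 in the frame of bin between -0.09 and 0.09 m and z of module2 in the frame of bin between -0.005 and 0.08 m), for 0.2 s.
4. the isolator handle is turned fully back to on (within 0.15 rad of its on end) (value of joint handle below 0.15 rad and value of joint tray below 0.07 rad), for 0.2 s.
At the end, for the whole second after the job is handed in: Isolator handle on (within 0.15 rad of its on end), tray level (within 0.07 rad), bin upright, and all three modules at rest in the bin: the middle of each underside inside the walls and less than 80 mm above the bin's underside (all of step 4 and x of module0 in the frame of bin between -0.105 and 0.105 m and y of module0 in the frame of bin between -0.09 and 0.09 m and z of module0 in the frame of bin between -0.005 and 0.08 m and x of module1 in the frame of bin between -0.105 and 0.105 m and y of module1 in the frame of bin between -0.09 and 0.09 m and z of module1 in the frame of bin between -0.005 and 0.08 m and x of module2 in the frame of bin between -0.105 and 0.105 m and y of module2 in the frame of bin between -0.09 and 0.09 m and z of module2 in the frame of bin between -0.005 and 0.08 m and linear speed of each of module0, module1, module2 below 0.02 m/s and angle between bin's own z axis and vertical below 0.1 rad); the robot touches nothing.
It fails at once if the tray is tipped by more than 0.2 rad while the isolator handle is not within 0.15 rad of its off end (value of joint tray above 0.2 rad and value of joint handle below 1.42 rad).
It fails at once if the round dial is turned by more than 0.2 rad (value of joint dial above 0.2 rad or value of joint dial below -0.2 rad).
It fails at once if the bin is shifted by more than 30 mm (distance of bin from where it was at the start of the episode above 0.03 m).
It fails at once if the meter or the screwdriver is shifted by more than 30 mm (distance of any of meter, driver from where it was at the start of the episode above 0.03 m).
It also fails if it takes over 64 s, if anything falls off the work surface, if the arm or the gripper's body presses on something with over 40 N, if the wrist force passes 120 N, or if a joint passes its speed limit or range.

ROBOT

A 6-joint arm with a two-finger parallel gripper is mounted at the origin on the work surface. World frame = base frame: x ahead of the robot, y to its left, z up, the work surface at z = 0. Lengths are in mm, angles in rad, forces in N, time in s.
With the tool pointing down it reaches from about 275 to 825 mm from the base axis. Payload 4.9 kg.
Tool frame: the origin (TCP) lies at the very end of the fingers, on their centre line; the grasp point (between the pads) lies 19 mm behind it; z points along the fingers, y is the line along which they close (so a half turn about z gives the same grasp; the last joint's range is limited). The gripper opens to 85 mm and grips with 20 to 120 N. Pads are 22 mm wide; open, the fingers measure 114 mm over their backs; the gripper's body (76 mm by 85 mm) begins 54 mm behind the grasp point. The pads swing forward as they close: fully open they stand 13 mm farther back than shut.
Start: joints at [1.194, 0.326, -0.193, 1.052, 0, 1.437], TCP at [132.225, 533.887, 194.281] pointing down, gripper open.
Joint ranges: [-2.65, 2.65], [-0.97, 1.79], [-1.3, 1.35], [-1.93, 2.1], [-1.47, 1.37], [-3.14, 3.14]. Speed limits (rad/s): [2.57, 2.57, 3.14, 3.14, 3.14, 3.14].

INTERFACE

Orientations are given as [roll, pitch, yaw] about the fixed x, y, z axes, in that order (R = Rz(yaw) Ry(pitch) Rx(roll)).
In Python, from bench import bot, solve_ik, imaging gives the robot as it stands. Calls block until the motion is done:
- bot.move_ptp(position, orientation): joint-space move of the TCP to a pose.
- bot.movel(position, rot=None, max_speed=150, threshold=None): straight line of the TCP; rot=None keeps the orientation; max_speed is the mean speed in mm/s. With threshold (N) it stops when the force on the tool has changed by that much, and returns True; else False.
- bot.move_j(angles): joint-space move.
- bot.grip(opening, effort=None): opening from 0.0 (shut) to 1.0 (fully open); effort is the grip in N (None keeps the last); returns when the fingers have stopped.
- bot.dwell(seconds).
- solve_ik(position, orientation): joint angles nearest the present ones, or None.
- bot.get_state(): the state.
- imaging.capture(name): name is "scene" or "top"; returns the picture (400x640x3 uint8, blue, green, red); there is no depth.
- imaging.camera_model(name): a dict with "K" (3x3 intrinsics, pixels), "position" and "rotation" of the camera in the world. Camera axes: x right, y up, looking along -z (the intrinsics and any distortion apply to the point x, -y, -z); pixel columns grow to the right and rows downward; lengths in mm; the calibration is good to about 2 mm. A picture is of the moment at which its call begins. camera_model takes no time and is no camera call.
A pose or a line that the arm cannot do raises bot.IKError and nothing moves.
- bot.sign_off(): hands the job in; it is judged then, once.
The state is a dict: "t": time; "qpos": joint angles; "joint_velocities": joint speeds; "effort": joint torques, N m; "tcp_pos": TCP position; "orientation": TCP orientation; "contact_force": force on the tool from outside, world axes, zero at the start; "wrist_torque": the same for the moment, N m; "opening": opening from 0.0 (shut) to 1.0 (fully open); "gripper_force": force on a finger pad.
Only numpy, scipy, OpenCV 4.12 (cv2) and the standard library are available. Lean on these libraries where they do the work, as an engineer would, in place of code of your own. Each camera call takes 0.05 s, during which the arm holds its last target. There are 200 camera calls.

## Working session

There is one attempt and no reset: what is moved stays moved. The work goes in short steps, each a Python script; the robot and the scene stay as the last script left them, time stands still between calls to the robot, and variables do not carry over. Pictures are saved under pics/ and viewed, at most 10 in all, crops included, and the job is handed in when it is done.

```bash
mkdir -p pics
python3 - <<'E'
from bench import bot, imaging
import cv2
for n in("scene","top"):
    cv2.imwrite(f"pics/{n}0.png",imaging.capture(n)); m=imaging.camera_model(n); print(n,m)
print(bot.get_state())
E
```

```text
scene {'K': array([[407.25156915,   0.        , 318.52910411],
       [  0.        , 407.25156915, 195.75860027],
       [  0.        ,   0.        ,   1.        ]]), 'position': array([1341.20533072,  -31.85676427,  767.46514912]), 'rotation': array([0.91613058, 0.00766811, 1.5113415 ])}
top {'K': array([[379.37951263,   0.        , 322.18132337],
       [  0.        , 379.37951263, 201.20190863],
       [  0.        ,   0.        ,   1.        ]]), 'position': array([ 453.37893375,    6.23600384, 1121.75009682]), 'rotation': array([ 0.09949421, -0.00831857, -1.58080064])}
{'t': 0.1, 'qpos': array([ 1.19377376e+00,  3.26859566e-01, -1.93508888e-01,  1.05199177e+00,
        3.18815671e-05,  1.43660327e+00]), 'joint_velocities': array([ 0.00085035, -0.00290591, -0.00057475,  0.00118156, -0.00056586,
       -0.00059728]), 'effort': array([ 1.00137560e-03, -4.44238365e+01,  2.63037568e+01,  7.88031786e-03,
       -2.00089480e-04,  6.58111048e-06]), 'tcp_pos': array([132.00423624, 533.31995937, 193.57624179]), 'orientation': array([-3.14004708e+00, -2.40829393e-04,  2.89876294e+00]), 'contact_force': array([-0.37562507,  0.3098719 , -1.65128466]), 'wrist_torque': array([-0.00675362, -0.05745128,  0.07451723]), 'gripper_force': 0.0, 'opening': 0.9996618091661376}
```

View pics/top0.png

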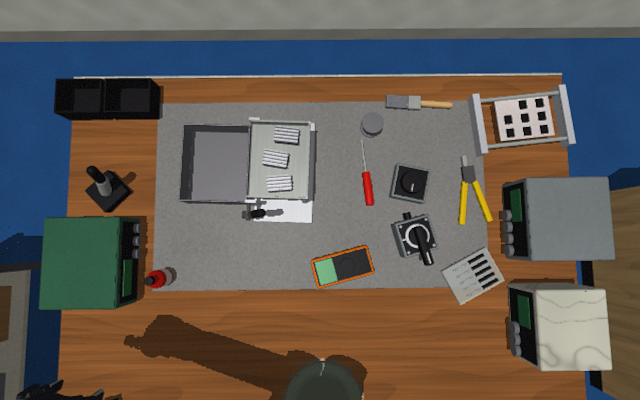

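View pics/scene0.png

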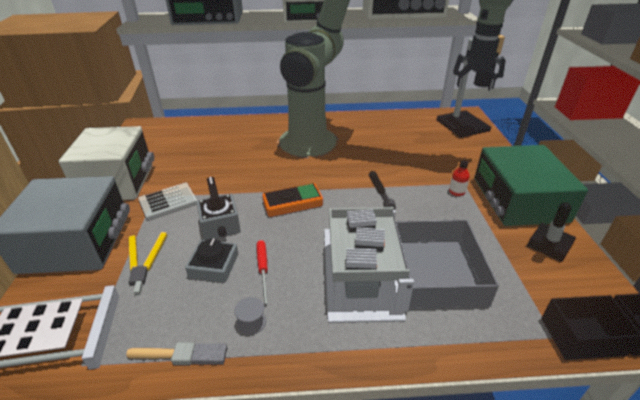

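The top view has the bin at about (215,163), the tray at (282,160), the lever near (258,213), the isolator at (414,237) with its bar pointing down-right, the dimmer at (410,182), the meter at (342,266) and the driver at (367,180). I'll zoom in on the parts I need to measure.

Run:
```python
import cv2,numpy as np
t=cv2.imread("pics/top0.png");s=cv2.imread("pics/scene0.png")
r=lambda a,w,h:cv2.resize(a,(w,h),interpolation=cv2.INTER_CUBIC)
a=r(t[200:280,380:460],400,400);b=r(t[110:230,170:330],533,400) 
cv2.imwrite("pics/c1.png",np.hstack([a,r(t[190:230,230:270],400,400)]))
cv2.imwrite("pics/c2.png",r(t[110:230,170:330],800,600))
cv2.imwrite("pics/c3.png",np.hstack([r(s[165:265,180:260],400,500),r(s[160:260,350:430],400,500)]))
```

```text
(no output)
```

View pics/c1.png

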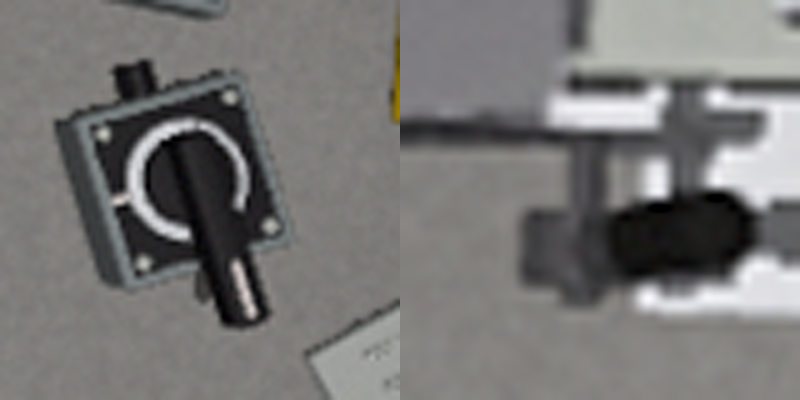

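View pics/c2.png

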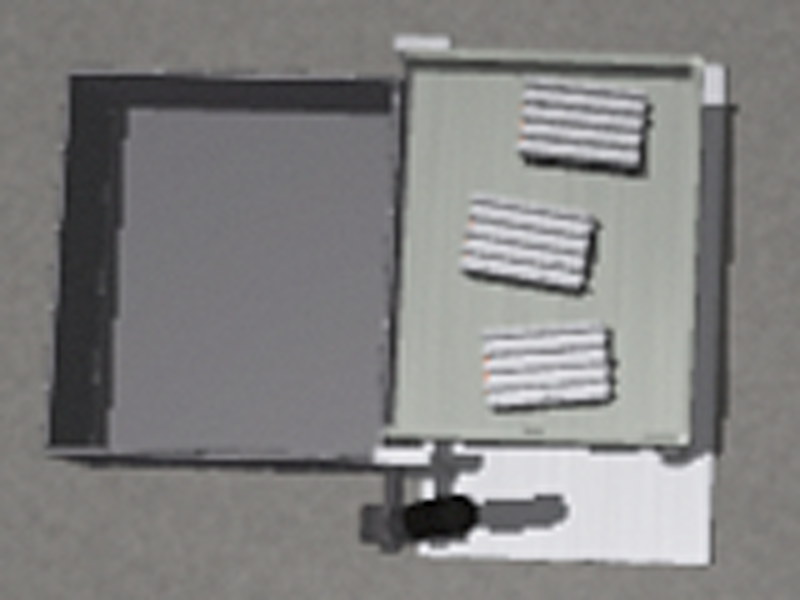

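View pics/c3.png

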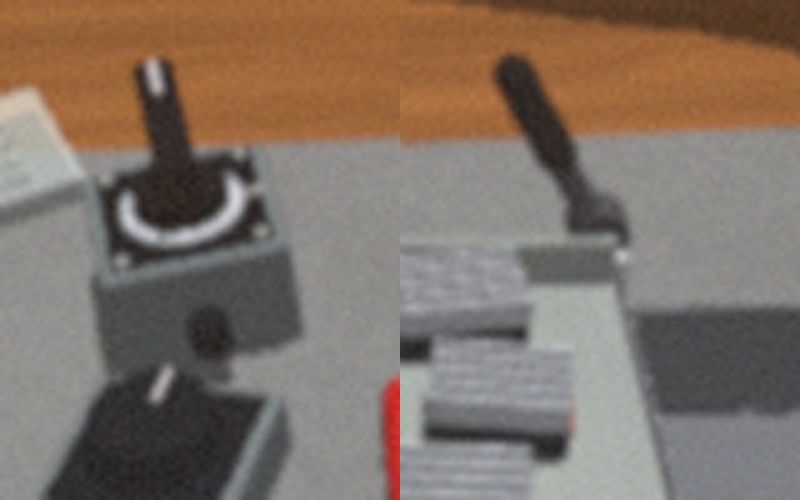

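```bash
cat > h.py <<'E'
import numpy as np
from scipy.spatial.transform import Rotation as Ro
from bench import bot, solve_ik, imaging
def ray(n,p):
    m=imaging.camera_model(n);K=m["K"];d=np.array([(p[0]-K[0,2])/K[0,0],-(p[1]-K[1,2])/K[1,1],-1.])
    return m["position"],Ro.from_euler("xyz",m["rotation"]).apply(d)
def plane(n,p,z):
    o,d=ray(n,p);return o+d*(z-o[2])/d[2]
def tri(p,q):
    a,u=ray("top",p);b,v=ray("scene",q)
    s=np.linalg.lstsq(np.c_[u,-v],b-a,rcond=None)[0]
    A,B=a+u*s[0],b+v*s[1];return (A+B)/2,np.linalg.norm(A-B)
E
python3 - <<'E'
from h import *
np.set_printoptions(precision=1,suppress=True)
c1=lambda x,y:(380+x/5-.4,200+y/5-.4); c2=lambda x,y:(170+x/5-.4,110+y/5-.4)
cl=lambda x,y:(230+(x-400)/10-.45,190+y/10-.45)
s1=lambda x,y:(180+x/5-.4,165+y/5-.4); s2=lambda x,y:(350+(x-400)/5-.4,160+y/5-.4)
S=[plane("top",c1(*p),71)[:2] for p in((103,133),(230,97),(270,226),(144,262))]
print("iso screws",S,"centre",np.mean(S,0))
for a,b in((3,0),(2,1)): d=S[b]-S[a];print("yaw",np.arctan2(d[1],d[0]))
for a,b in((1,0),(2,3)): d=S[b]-S[a];print("yaw",np.arctan2(-d[0],d[1]))
S2=[plane("scene",s1(*p),71)[:2] for p in((241,165),(263,232),(122,262),(104,178))]
print("scene screws",S2,np.mean(S2,0))
print("bar tip",plane("top",c1(245,322),110),tri(c1(250,318),s1(153,62)))
print("lever tip tri",tri(cl(745,225),s2(510,60)), plane("top",cl(745,225),200))
C=[(405,62),(388,442),(692,440),(703,62)]
T=[plane("top",c2(*p),z)[:2] for p,z in zip(C,(98,98,128,128))];print("tray",T)
for i in range(4): d=T[(i+1)%4]-T[i];print(np.linalg.norm(d),np.arctan2(d[1],d[0]))
B=[plane("top",c2(*p),75)[:2] for p in((70,75),(50,455),(380,465),(393,80))];print("bin",B)
D=[(395,165),(427,170),(423,202),(391,200)]
print("dim",[plane("top",p,40)[:2] for p in D]); print("driver tip",plane("top",(362,142),5),plane("top",(370,204),20))
E
```

```text
iso screws [array([ 486.6, -219. ]), array([ 505.9, -290.2]), array([ 434.5, -309.7]), array([ 415.5, -239.4])] centre [ 460.6 -264.6]
yaw 0.2800351932482445
yaw 0.26633942669981747
yaw 0.26409385580792444
yaw 0.2636801630028254
scene screws [array([ 426. , -237.2]), array([ 486.1, -218.5]), array([ 506. , -290.3]), array([ 432.6, -312. ])] [ 462.7 -264.5]
bar tip [ 384.9 -282.8  110. ] (array([ 387.5, -283.8,  116.7]), np.float64(0.5724246928413128))
lever tip tri (array([520.1, 141. , 204. ]), np.float64(4.633779579859632)) [520.1 139.3 200. ]
tray [array([777.4, 192.4]), array([566.1, 199.8]), array([562.4,  34.2]), array([766.7,  27. ])]
211.45185371475065 3.1067878590928544
165.59655574328283 -1.5931289895706655
204.4726782907051 -0.03520755980098882
165.73889165915446 1.5063387233145984
bin [array([778.5, 385.3]), array([563.1, 390.7]), array([555.8, 208.4]), array([774.3, 203.3])]
dim [array([ 664.8, -215.9]), array([ 649.3, -308.3]), array([ 556.3, -293.3]), array([ 562.9, -201.4])]
driver tip [ 742.6 -125.7    5. ] [ 553.8 -143.6   20. ]
```

The isolator centre measures (461,-264) with yaw 0.267, and the bar tip triangulates to within 2 mm of the nominal 80 mm radius and 117 mm top. The stand axle is at about y=198 and x=672 with yaw -0.035. The predicted lever end is (520,150,196), which fits the measured outer edge. Now I'll turn the handle off by straddling the bar.

```bash
cat >> h.py <<'E'
C=np.array([461.,-264.5]);YAW=.267;PI=np.pi
def hp(th,z,r=62): # handle angle -> pose
    a=YAW+PI-th
    return [C[0]+r*np.cos(a),C[1]+r*np.sin(a),z],[PI,0,a]
def turn(a,b,n=8):
    for th in np.linspace(a,b,n+1)[1:]:
        bot.movel(*hp(th,90),max_speed=60)
def show(s=""):
    x=bot.get_state();print(s,round(x["t"],1),x["tcp_pos"].round(1),x["contact_force"].round(1),round(float(x["opening"]),2))
E
python3 - <<'E'
from h import *
import cv2
bot.movel([132,533,330])
bot.move_ptp(*hp(0,300)); bot.grip(.42); show()
print(bot.movel(hp(0,90)[0],max_speed=120,threshold=12)); show("down")
turn(0,PI/2+.06); show("turned")
bot.movel(hp(PI/2+.06,200)[0]); show("up")
bot.grip(0); bot.move_ptp([514,60,300],[PI,0,PI]); show()
t=imaging.capture("top");s=imaging.capture("scene")
cv2.imwrite("pics/o1.png",np.hstack([cv2.resize(t[200:280,380:460],(400,400)),cv2.resize(s[165:265,160:260],(400,400))]))
E
```

```text
4.7 [ 401.2 -280.9  300. ] [ 0.5  0.8 -0.2] 0.42
False
down 6.6 [ 401.6 -281.2   90.6] [ 0.1  0.1 -0.7] 0.42
turned 9.5 [ 447.8 -204.    89.9] [-0.1  0.4  0.1] 0.42
up 10.3 [ 447.6 -203.5  199.2] [-0.8 -0.3 -1. ] 0.42
 11.9 [513.8  59.4 299.5] [-0.3  0.2 -0.6] 0.0
```

View pics/o1.png

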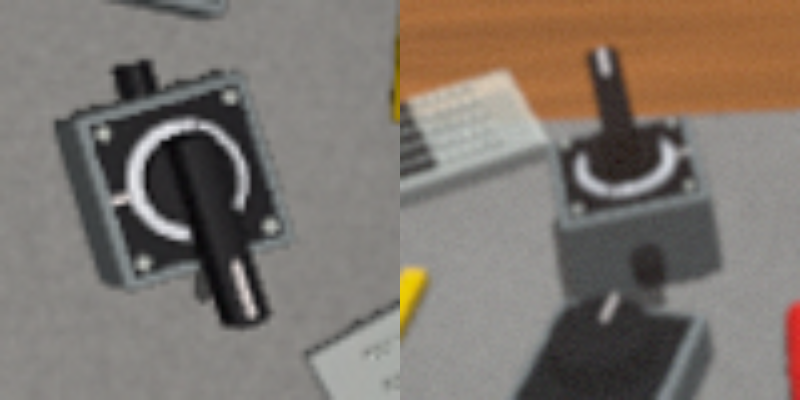

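The picture shows the handle still on: the bar points down-right at (240,310) in the left crop. So the fingers slipped. I'll go lower, take a real grip, and log the forces.

Run:
```python
from h import *
import cv2
bot.move_ptp(*hp(0,200)); bot.grip(.6)
print(bot.movel(hp(0,84)[0],max_speed=120,threshold=12)); show("down")
bot.grip(0,40); show("gripped"); print(bot.get_state()["gripper_force"])
for th in np.linspace(0,PI/2,9)[1:]:
    bot.movel(*hp(th,84),max_speed=60); show(round(th,2)); print(bot.get_state()["wrist_torque"].round(2),bot.get_state()["gripper_force"])
t=imaging.capture("top");s=imaging.capture("scene")
cv2.imwrite("pics/o2.png",np.hstack([cv2.resize(t[190:290,370:470],(400,400)),cv2.resize(s[145:265,160:280],(400,400))]))
```

```text
False
down 15.1 [ 401.6 -281.3   84.6] [0.3 0.1 1.1] 0.6
gripped 15.6 [ 401.2 -280.9   84.1] [ 0.3 -0.1  1.1] 0.0
0.0
0.2 15.9 [ 399.2 -268.9   84. ] [1.  0.2 0.3] 0.0
[-0.    0.06  0.01] 0.0
0.39 16.3 [ 399.7 -257.1   84.1] [0.5 0.3 0.3] 0.0
[-0.06  0.02  0.03] 0.0
0.59 16.6 [ 402.4 -245.4   84.1] [ 0.7 -0.8 -0.4] -0.0
[ 0.03  0.01 -0.04] 0.0
0.79 17.0 [ 407.2 -234.3   84. ] [ 0.  -0.1  1.3] -0.0
[ 0.    0.02 -0.01] 0.0
0.98 17.3 [ 414.1 -224.3   84. ] [-0.4  0.3 -0.6] 0.0
[-0.08 -0.    0.02] 0.0
1.18 17.7 [ 422.8 -215.9   84. ] [-0.  -0.7 -0.2] -0.0
[ 0.01 -0.    0.01] 0.0
1.37 18.0 [ 433.  -209.3   84. ] [-0.3  0.1 -0.6] 0.0
[-0.03 -0.04 -0.01] 0.0
1.57 18.4 [ 444.2 -204.9   83.9] [-0.3  0.8  0.3] 0.0
[-0.05 -0.    0.01] 0.0
```

View pics/o2.png

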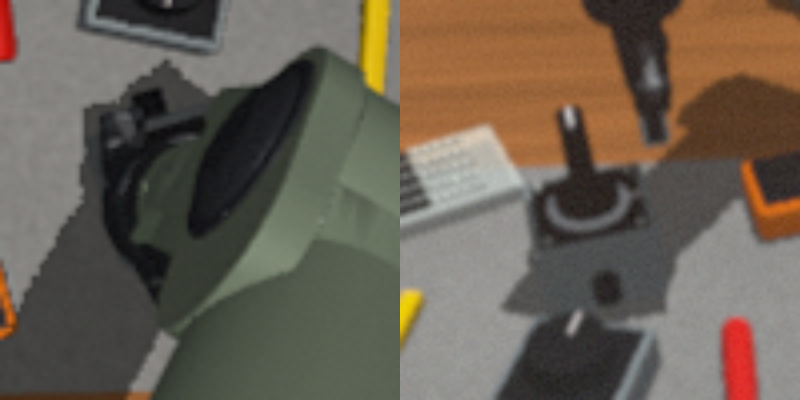

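Run:
```python
from h import *
import cv2
np.set_printoptions(precision=1,suppress=True)
for z in(60,84,120): print(z,plane("scene",(236.5,185.5),z),plane("top",(400,221),z))
print(tri((400,221),(236.5,185.5)))
print("base",plane("scene",(307,143),0),plane("top",(323,392),150))
x=bot.get_state();print(x["tcp_pos"],x["orientation"],x["qpos"])
bot.movel([444.2,-204.9,260]);bot.move_ptp([450,-60,150],[PI,0,PI]);
t=imaging.capture("top");s=imaging.capture("scene");x=bot.get_state();print(x["tcp_pos"],x["orientation"],x["qpos"])
cv2.imwrite("pics/o3.png",np.hstack([cv2.resize(t[100:400,220:460],(400,500)),cv2.resize(s[100:250,220:340],(400,500))]))
```

```text
60 [ 354.2 -221.6   60. ] [ 501.5 -221.2   60. ]
84 [ 387.7 -215.2   84. ] [ 500.4 -216.1   84. ]
120 [ 437.9 -205.5  120. ] [ 498.8 -208.4  120. ]
(array([ 496.7, -196.7,  162.6]), np.float64(5.019514572037488))
base [17.6 -2.   0. ] [ 80.3  -0.1 150. ]
[ 444.  -204.8   83.9] [-3.1 -0.   1.8] [-0.6  0.3 -0.5  0.7 -0.   0.7]
[450.7 -60.8 150.5] [-3.1  0.   3.1] [-0.3  0.2 -0.5  0.9 -0.  -0.3]
```

View pics/o3.png

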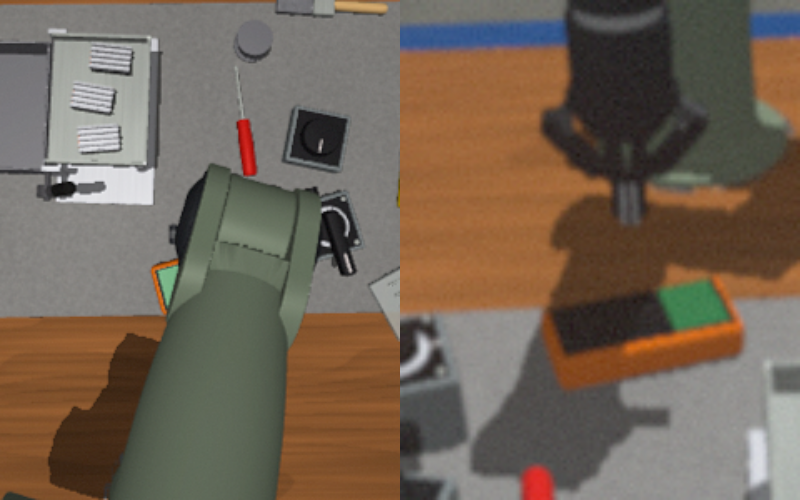

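Run:
```python
from h import *
np.set_printoptions(precision=3,suppress=True)
for z in(130,150,180,220,260): print(z,plane("scene",(289,166.5),z))
def proj(n,P):
    m=imaging.camera_model(n);c=Ro.from_euler("xyz",m["rotation"]).inv().apply(np.array(P)-m["position"]);K=m["K"]
    return K[0,2]+K[0,0]*c[0]/-c[2],K[1,2]-K[1,1]*c[1]/-c[2]
print(proj("scene",[450,-60,150]),proj("scene",[444,-205,84]))
for h in(150,250,350,450): print(h,proj("top",[450,-60,h]),proj("scene",[450,-60,h]))
print(bot.get_state())
```

```text
130 [369.884 -62.923 130.   ]
150 [400.358 -61.948 150.   ]
180 [446.07  -60.486 180.   ]
220 [507.019 -58.537 220.   ]
260 [567.968 -56.587 260.   ]
(np.float64(289.7721234994804), np.float64(176.7702435889081)) (np.float64(238.1690090614611), np.float64(197.37597998164017))
150 (np.float64(345.0026752063125), np.float64(240.14371320128149)) (np.float64(289.7721234994804), np.float64(176.7702435889081))
250 (np.float64(347.9834211086111), np.float64(240.26649512254005)) (np.float64(287.7490055242542), np.float64(143.96020344677476))
350 (np.float64(351.73635075994946), np.float64(240.42108458707116)) (np.float64(285.4689722346537), np.float64(106.98362339892596))
450 (np.float64(356.6061735527346), np.float64(240.62168075269062)) (np.float64(282.87976718280925), np.float64(64.99303128937288))
{'t': 20.8667, 'qpos': array([-0.297,  0.188, -0.499,  0.882, -0.   , -0.295]), 'joint_velocities': array([-0.006, -0.004, -0.001,  0.   ,  0.002, -0.004]), 'effort': array([  0.263, -34.723,  24.086,   0.02 ,   0.008,   0.005]), 'tcp_pos': array([450.698, -60.817, 150.502]), 'orientation': array([-3.141,  0.001,  3.14 ]), 'contact_force': array([ 0.719,  0.093, -0.31 ]), 'wrist_torque': array([-0.011, -0.039, -0.018]), 'gripper_force': 0.0, 'opening': 0.0027256501457226853}
```

The camera sees the fingertip about 11 px higher in the scene view than the reported TCP projects. That could be about 30 mm too high, or about 50 mm closer to the base. Touching the empty mat will tell which.

Run:
```python
from h import *
bot.move_ptp([560,-40,120],[PI,0,PI]);show()
bot.movel([560,-40,20],max_speed=120,threshold=8);show()
print(bot.movel([560,-40,-45],max_speed=30,threshold=6));show()
s=imaging.capture("scene");import cv2
c=s[150:230,270:350];cv2.imwrite("pics/o4.png",cv2.resize(c,(480,480)))
bot.movel([560,-40,100])
```

```text
21.4 [560.1 -40.3 119.4] [-0.7  1.3 -0.6] 0.0
 22.4 [560.6 -40.2  20.8] [ 0.9 -0.2  0.9] 0.0
True
 24.1 [559.9 -40.  -36.9] [-0.5  0.3  4.7] -0.0
```

View pics/o4.png

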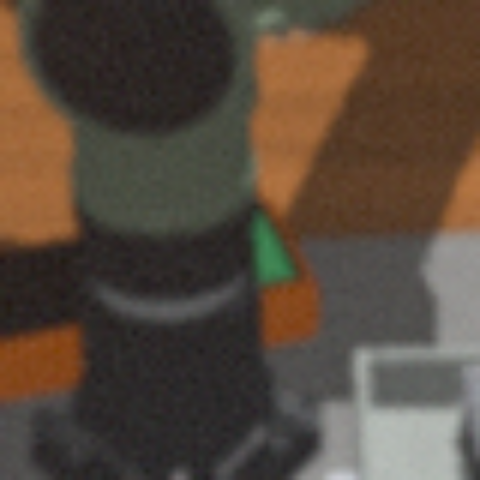

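The mat was touched at a reported z of about -36, so the real tip sits about 35 mm above the reported z. I'll correct for that and repeat the handle turn, checking the result by pixel darkness at the bar's on and off positions.

```bash
cat >> h.py <<'E'
DZ=35
def proj(n,P):
    m=imaging.camera_model(n);c=Ro.from_euler("xyz",m["rotation"]).inv().apply(np.array(P)-m["position"]);K=m["K"]
    return K[0,2]+K[0,0]*c[0]/-c[2],K[1,2]-K[1,1]*c[1]/-c[2]
def dark(im,P,n="top"):
    u,v=map(int,np.round(proj(n,P)));return im[v-1:v+2,u-1:u+2].mean().round()
def handle(a,b):
    bot.move_ptp(*hp(a,190-DZ)); 
    print("hit",bot.movel(hp(a,84-DZ)[0],max_speed=120,threshold=12)); show("down")
    for th in np.linspace(a,b,9)[1:]:
        bot.movel(*hp(th,84-DZ),max_speed=70); print(round(th,2),bot.get_state()["contact_force"].round(1))
    bot.movel(hp(b,190-DZ)[0],max_speed=200);show("up")
E
python3 - <<'E'
from h import *
import cv2
bot.movel([520,-100,170],max_speed=250); bot.grip(.42)
handle(0,PI/2+.06)
bot.grip(0);bot.move_ptp([512,85,280-DZ],[PI,0,PI]);show()
t=imaging.capture("top");cv2.imwrite("pics/p1.png",t);s=imaging.capture("scene");cv2.imwrite("pics/p1s.png",s)
for th in(0,.4,.8,1.2,1.571): print(th,dark(t,hp(th,117,70)[0]),dark(s,hp(th,117,70)[0],"scene"))
E
```

```text
hit False
down 28.1 [ 401.8 -281.1   49.6] [-0.3  0.6 -0.6] 0.42
0.2 [ 1.6 -2.4  1.4]
0.41 [ 0.9 -2.9  2.1]
0.61 [ 0.7 -1.3  0.9]
0.82 [-0.7  0.6  0.1]
1.02 [ 1.7  2.8 -1. ]
1.22 [ 2.   2.8 -1.2]
1.43 [ 3.   1.1 -0.5]
1.63 [-0.6 -0.3 -0.2]
up 31.6 [ 447.5 -203.7  154.2] [-0.  -0.2 -0.2] 0.42
 33.2 [511.9  84.3 244.6] [ 0.2 -0.2  0.6] -0.0
0 132.0 107.0
0.4 133.0 110.0
0.8 132.0 114.0
1.2 68.0 113.0
1.571 139.0 111.0
```

Run:
```python
from h import *
import cv2
t=cv2.imread("pics/p1.png");t0=cv2.imread("pics/top0.png")
for r in(45,58,66,76):
    print(r,[(round(th,2),dark(t,hp(th,115,r)[0])) for th in np.arange(1.17,2,.1)], "| start",[dark(t0,hp(th,115,r)[0]) for th in np.arange(-.4,.5,.1)])
```

```text
45 [(np.float64(1.17), np.float64(43.0)), (np.float64(1.27), np.float64(42.0)), (np.float64(1.37), np.float64(33.0)), (np.float64(1.47), np.float64(58.0)), (np.float64(1.57), np.float64(100.0)), (np.float64(1.67), np.float64(45.0)), (np.float64(1.77), np.float64(28.0)), (np.float64(1.87), np.float64(41.0)), (np.float64(1.97), np.float64(67.0))] | start [np.float64(92.0), np.float64(102.0), np.float64(51.0), np.float64(48.0), np.float64(89.0), np.float64(58.0), np.float64(31.0), np.float64(18.0), np.float64(36.0)]
58 [(np.float64(1.17), np.float64(111.0)), (np.float64(1.27), np.float64(120.0)), (np.float64(1.37), np.float64(69.0)), (np.float64(1.47), np.float64(85.0)), (np.float64(1.57), np.float64(152.0)), (np.float64(1.67), np.float64(47.0)), (np.float64(1.77), np.float64(40.0)), (np.float64(1.87), np.float64(99.0)), (np.float64(1.97), np.float64(96.0))] | start [np.float64(124.0), np.float64(125.0), np.float64(102.0), np.float64(55.0), np.float64(142.0), np.float64(62.0), np.float64(17.0), np.float64(44.0), np.float64(77.0)]
66 [(np.float64(1.17), np.float64(81.0)), (np.float64(1.2
[... 289 characters left out ...]
 | start [np.float64(125.0), np.float64(123.0), np.float64(112.0), np.float64(53.0), np.float64(144.0), np.float64(36.0), np.float64(17.0), np.float64(98.0), np.float64(106.0)]
76 [(np.float64(1.17), np.float64(91.0)), (np.float64(1.27), np.float64(100.0)), (np.float64(1.37), np.float64(106.0)), (np.float64(1.47), np.float64(46.0)), (np.float64(1.57), np.float64(94.0)), (np.float64(1.67), np.float64(33.0)), (np.float64(1.77), np.float64(66.0)), (np.float64(1.87), np.float64(86.0)), (np.float64(1.97), np.float64(79.0))] | start [np.float64(124.0), np.float64(122.0), np.float64(122.0), np.float64(50.0), np.float64(92.0), np.float64(41.0), np.float64(69.0), np.float64(128.0), np.float64(126.0)]
```

The white bar mark sits at 1.57 rad, so the isolator is off. Next is the lever push.

Run:
```python
from h import *
import cv2
bot.movel([513,85,165-DZ],max_speed=200)
for y in(150,180,205,230):
    h=bot.movel([513,y,165-DZ],max_speed=60,threshold=30); show(h)
    if h:break
bot.dwell(.6)
t=imaging.capture("top");s=imaging.capture("scene")
cv2.imwrite("pics/p2.png",np.hstack([cv2.resize(t[100:230,170:330],(400,325)),cv2.resize(s[150:330,310:500],(400,325))]))
```

```text
True 34.8 [513.6 132.5 132.3] [-1.8 -4.   6.8] 0.0
```

View pics/p2.png

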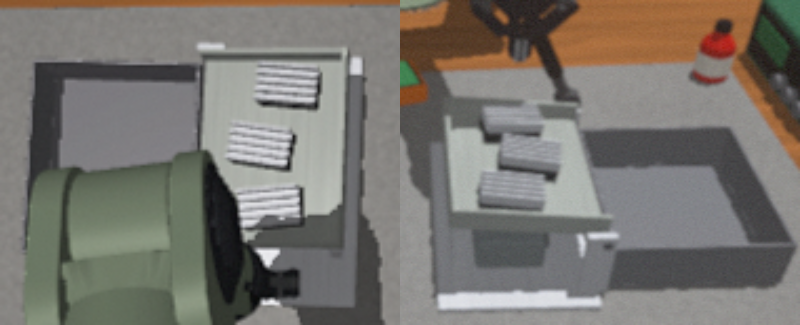

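The tray is still level. The fingertip at about (520,45) is touching the lever end, and the stop looks like an impact spike plus friction lifting the tool. I'll retry slower and a bit higher, following the lever's arc.

Run:
```python
from h import *
import cv2
bot.movel([513,122,150-10],max_speed=60)
for y,z in((135,176),(150,180),(170,185),(190,185),(205,180),(217,175),(230,173)):
    h=bot.movel([513,y,z-DZ],max_speed=40,threshold=35); show(h)
    if h:break
t=imaging.capture("top");s=imaging.capture("scene");cv2.imwrite("pics/p3t.png",t);cv2.imwrite("pics/p3s.png",s)
```

```text
False 36.4 [513.5 133.2 141.7] [-1.2 -7.2  6. ] -0.0
False 36.9 [513.4 148.9 145.4] [-0.8 -5.6  6. ] -0.0
False 37.6 [513.8 169.5 150. ] [ 3.4 -4.9  0.1] 0.01
False 38.2 [512.7 190.  149.8] [ 1.2 -3.   0.4] 0.0
False 38.8 [512.5 205.9 144.6] [-0.3 -0.3  0.4] -0.0
False 39.2 [512.9 217.4 139.8] [-0.1 -1.4  1.2] -0.0
True 39.6 [512.5 217.8 138.8] [-2.1 -6.3  5.2] -0.0
```

```bash
cat >> h.py <<'E'
import cv2
def blobs(im,lo=150,box=(170,100,330,235)):
    x0,y0,x1,y1=box;c=im[y0:y1,x0:x1].astype(int);m=((c.min(2)>lo)&(np.ptp(c,axis=2)<30)).astype(np.uint8)
    m=cv2.morphologyEx(m,cv2.MORPH_CLOSE,np.ones((3,3)))
    n,_,st,ce=cv2.connectedComponentsWithStats(m)
    return [(ce[i].round()+[x0,y0]).astype(int).tolist()+[int(st[i,4])] for i in range(1,n) if st[i,4]>25]
E
python3 - <<'E'
from h import *
for n in("top0","p1","p3t"): print(n,blobs(cv2.imread(f"pics/{n}.png"),170))
for n in("scene0","p3s"): print(n,blobs(cv2.imread(f"pics/{n}.png"),150,(320,190,500,325)))
# coarse gray maps
for n in("scene0","p3s"):
    g=cv2.cvtColor(cv2.imread(f"pics/{n}.png"),cv2.COLOR_BGR2GRAY)[180:325:6,315:500:6];print(n);print("\n".join(" ".join(f"{v:3d}" for v in r) for r in g))
g=cv2.cvtColor(cv2.imread("pics/p3t.png"),cv2.COLOR_BGR2GRAY)[105:225:5,175:325:5];print("\n".join(" ".join(f"{v:3d}" for v in r) for r in g))
E
```

```text
top0 [[254, 118, 26], [312, 126, 32], [286, 133, 341], [282, 191, 2559]]
p1 [[254, 118, 32], [312, 126, 37], [288, 146, 1115], [300, 220, 68]]
p3t [[302, 176, 1282]]
scene0 [[364, 243, 2718], [403, 282, 81], [363, 316, 670]]
p3s [[372, 211, 766], [343, 278, 2335], [397, 277, 206], [437, 317, 89], [456, 319, 76]]
scene0
119 126 125 121 123 126 129 126 129 119  43 114 119 116 116 111 114 109 113 112 112 112 109 112  66  58  79  38  28  59  37
109 118 113 113 112 116 117 113 111 114  59  49 128 131 131 131 137 132 136 131 135 139 142 120 126 122 105  59  30  47  34
102 139 139 140 145 143 146 145 145 146 146  40 141 140 142 140 142 146 140 139 140 137  96  76 115 117 107  65  52 106  31
121 120 139 140 146 146 148 143 145 145 143 121  78 139 141 144 140 145 144 144 138 137 137 136 137 140 136 113  63  65  66
 80  80 147 140 145 141 144 143 141 144 142 143  67  63 140 140 140 144 138 141 136 137 135 139 137 134 135 111  71  64  79
142 144 137 108 108 113 123 136 158 144 101  99  95 154 144 142 141 137 140 136 141 138 131 134 136 141 138 142 121  59  57
146 141 142  95  97  97 161 148 154
[... 7604 characters left out ...]
  26  55  62  56  68 108 135 136  97  75  73  70  72  84 104 106 105 105 100  94 230 212 162 133 133
111  53  20  21  19  30  56  61  52  35  19 127 141 125 104 111 103 104 103 103 105 104 104 224 228 232 137 158 138 136
121  52  52  19  16  31  56  55  56  59  20  17 141 143 144  36  92  89 103 103 106 104 105 159 229 230 227 230 136 143
134  53  54  23  18  36  56  56  56  32  20  19  14  24  18  31 107 105 104 105 105 104 104  99 230 230 228 232 137 132
140  58  51  53  41  53  55  53  51  13  24  19  17  38  41  38 108 105 106 107 107 106 105 104 233 230 230 233 138 133
132 127  53  54  54  53  55  56  54  13  24  20 108 105 129  88 101 102 105 106 108 107 104 106 236 233 232 236 137 135
```

The numbers show the tray fully tipped and empty, with three dark upturned module bases inside the bin at top-view pixels of about (215,142), (217,165) and (215,192). Now I'll push the lever back.

Run:
```python
from h import *
bot.movel([513,205,140],max_speed=150);bot.movel([513,205,270-DZ],max_speed=250);bot.movel([513,305,270-DZ],max_speed=250);bot.movel([513,305,176-DZ],max_speed=200)
for y,z in((285,176),(267,176),(250,180),(230,185),(210,185),(195,180),(184,175),(172,173)):
    h=bot.movel([513,y,z-DZ],max_speed=40 if y<280 else 100,threshold=35); show(h)
    if h:break
t=imaging.capture("top");s=imaging.capture("scene");cv2.imwrite("pics/p4t.png",t);cv2.imwrite("pics/p4s.png",s)
print(blobs(t,170))
m=lambda a,b:np.abs(a.astype(int)-b).mean(2)
s0=cv2.imread("pics/scene0.png")
print("diff tray edge rows",m(s,s0)[205:325:8,328:412:7].astype(int))
```

```text
False 42.0 [513.6 284.3 142. ] [-0.3  0.7  0.2] -0.0
False 42.6 [512.7 267.4 141.2] [-2.9  1.9  2.1] 0.0
False 43.2 [513.2 249.6 144.8] [-0.5  0.4  1.6] 0.0
False 43.8 [513.4 229.3 149.9] [-0.5 -0.2  0.7] -0.0
False 44.5 [513.1 209.5 149.9] [-0.1 -0.8 -1.1] -0.0
False 45.0 [512.9 194.5 144.8] [ 0.8 -0.  -0.7] -0.0
False 45.5 [512.8 183.5 139.8] [-0.6  0.3  0.1] 0.0
False 45.9 [512.9 174.4 138.2] [-0.6  8.   0.5] -0.0
[[254, 118, 32], [312, 127, 39], [278, 162, 2981], [309, 210, 102]]
diff tray edge rows [[ 60  58  62   5   9   5   2   6   5   2   7   3]
 [ 39   2   1  45  65  44  49   5   3   8   6   5]
 [ 43  12  69  31  51  54  39  68   0   3  10   5]
 [ 48   8   8 118  74  29  40   8   2   7   1   1]
 [  4  11   9   4  29  30  33  19  22  11   6   1]
 [ 11  10   9   6 114 100  89  70  46   7  12   3]
 [  3   7   4  37  38  33  37  36   9   9   5   4]
 [  4   9  15  17   8  27  27  10   8   8   6   1]
 [ 12   4   6  88  87  85  84  22   1   2   5   8]
 [  8   4   1   5   4   2   7   7   2   9   9   4]
 [  4   5   1   2   4   9   2   3   3   8   9   5]
 [  7   2   1   6   3   3   1   2   6   7   8   7]
 [  5   4   3   3   7   1  10   5   4   5   7   4]
 [  8   6   2   0   5   2   7   2   2  12   8   2]
 [  8   7   8   9   8   4   8   4  10   5   7   8]]
```

Run:
```python
from h import *
bot.movel([513,195,142],max_speed=150);bot.movel([513,200,270-DZ],max_speed=250)
bot.move_ptp([505,-60,270-DZ],[PI,0,PI]);show()
t=imaging.capture("top");cv2.imwrite("pics/p5t.png",t)
t0=cv2.imread("pics/top0.png");g=lambda a:cv2.cvtColor(a,cv2.COLOR_BGR2GRAY)
for y in(125,145,190): print(g(t0)[y,302:318],g(t)[y,302:318])
print(g(t0)[211:216:2,246:270].tolist(),g(t)[211:216:2,246:270].tolist())
print([(round(th,1),dark(t,hp(th,115,66)[0])) for th in np.arange(1.27,1.9,.1)])
```

```text
47.9 [504.8 -59.3 234.5] [0.7 0.5 0.1] 0.0
[107 106 103  93  94  97 126 146 140 201 202 202 176  97 122 120] [106 108 102  95  95  98 126 146 141 203 203 205 178  97 123 122]
[163 161 160 161 165 165 170 151  88  97  99  94  80  58  88 130] [164 163 161 162 166 166 172 153  87  99 101  97  83  59  91 130]
[184 182 184 184 178 157  96  99 101 101  92  64  54  83 127 127] [185 181 186 185 179 157  97 101 103 102  94  64  56  86 128 129]
[[79, 87, 64, 59, 54, 42, 12, 18, 14, 17, 16, 20, 24, 25, 30, 28, 23, 20, 13, 56, 98, 96, 94, 95], [78, 73, 52, 52, 38, 18, 25, 21, 24, 16, 21, 21, 25, 30, 30, 27, 28, 22, 16, 47, 90, 97, 97, 95], [77, 66, 54, 60, 50, 22, 20, 23, 21, 20, 14, 22, 19, 24, 25, 25, 15, 16, 82, 145, 152, 138, 90, 91]] [[81, 87, 65, 59, 53, 42, 15, 18, 10, 19, 19, 19, 24, 28, 28, 28, 26, 20, 17, 54, 96, 95, 98, 96], [81, 73, 52, 52, 40, 19, 23, 23, 22, 23, 23, 24, 28, 30, 29, 28, 30, 27, 17, 49, 89, 99, 99, 99], [77, 66, 54, 58, 51, 23, 19, 23, 20, 19, 20, 22, 18, 21, 28, 20, 17, 15, 83, 147, 154, 137, 90, 92]]
[(np.float64(1.3), np.float64(109.0)), (np.float64(1.4), np.float64(105.0)), (np.float64(1.5), np.float64(71.0)), (np.float64(1.6), np.float64(70.0)), (np.float64(1.7), np.float64(73.0)), (np.float64(1.8), np.float64(85.0)), (np.float64(1.9), np.float64(93.0))]
```

The tray pixels match the start picture, so it's level. Now I'll turn the isolator back on.

Run:
```python
from h import *
bot.grip(.42); handle(PI/2,-.06)
bot.move_ptp([420,-420,300],[PI,0,PI]);show()
t=imaging.capture("top");t0=cv2.imread("pics/top0.png");cv2.imwrite("pics/p6t.png",t)
print([(round(th,1),dark(t,hp(th,115,66)[0]),dark(t0,hp(th,115,66)[0])) for th in np.arange(-.4,.5,.1)])
g=lambda a:cv2.cvtColor(a,cv2.COLOR_BGR2GRAY)
print([ (c,int(cv2.absdiff(g(t),g(t0))[a:b,d:e].max())) for c,a,b,d,e in(("driver",140,206,358,376),("dial",165,203,392,430),("iso",212,265,390,432),("binwall",120,205,180,186),("lever",205,220,245,270))])
m=(g(t)[125:202,186:248]<75).astype(np.uint8);n,_,st,ce=cv2.connectedComponentsWithStats(m);print(st[1:],ce[1:].round()+[186,125])
```

```text
hit False
down 50.3 [ 445.3 -204.9   49.6] [0.4 0.  0.6] 0.42
1.37 [1.2 0.9 0.4]
1.16 [2.2 0.9 1.3]
0.96 [1.7 0.4 1.2]
0.76 [ 1.   1.2 -0.9]
0.55 [-0.8 -2.2 -1.6]
0.35 [-1.  -3.8 -0.1]
0.14 [-0.7 -3.1  0.3]
-0.06 [ 0.  -0.2 -0. ]
up 53.8 [ 401.8 -283.6  154.2] [ 0.6  0.3 -0.4] 0.42
 54.6 [ 419.4 -418.8  297.7] [-0.3 -0.  -0.7] 0.42
[(np.float64(-0.4), np.float64(101.0), np.float64(125.0)), (np.float64(-0.3), np.float64(109.0), np.float64(123.0)), (np.float64(-0.2), np.float64(113.0), np.float64(112.0)), (np.float64(-0.1), np.float64(55.0), np.float64(53.0)), (np.float64(-0.0), np.float64(152.0), np.float64(144.0)), (np.float64(0.1), np.float64(38.0), np.float64(36.0)), (np.float64(0.2), np.float64(19.0), np.float64(17.0)), (np.float64(0.3), np.float64(103.0), np.float64(98.0)), (np.float64(0.4), np.float64(112.0), np.float64(106.0))]
[('driver', 11), ('dial', 11), ('iso', 17), ('binwall', 10), ('lever', 14)]
[[  0   0  62  74 862]
 [ 21  11  26  15 361]
 [ 20  29  26  16 350]
 [ 17  55  26  15 344]
 [ 61  68   1   1   1]
 [ 61  73   1   1   1]
 [  0  76  14   1  14]] [[202. 146.]
 [219. 143.]
 [218. 162.]
 [215. 188.]
 [247. 193.]
 [247. 198.]
 [192. 201.]]
```

The handle, lever, dial, driver and bin all match the start picture, and three module-sized blobs lie in the bin. Handing in.

```bash
python3 -c "
from bench import bot
print(bot.sign_off())"
```

```text
the job is handed in; nothing more can be done
None
```

I handed the job in at about 55 s of the 64 s limit: the isolator was turned off, all three modules tipped into the bin, the tray returned to level and the isolator turned back on; sign-off gave no verdict, but camera checks showed the handle, tray, dial, screwdriver and bin as at the start (I didn't check the meter).

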